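# Hold a spring clip open over a profile template

### The job

Seat the loose profile template in the jig's pocket, flat and square with its foot fully down, and let go of it. Then take the blue spring clip off its rail by squeezing its handles, and hold it gaping wide, upright, over the middle of the template's top edge, one open jaw on each side of the card, the jaw tips well below the edge and the clip touching neither card nor jig; finish while still holding it there. Leave everything else on the bench where it is.

Things in the scene. Friction and masses are not known exactly. Their poses are not given: they have to be found in the camera images.
- template: loose profile template, 120 g: dark foot 70 (x) x 48 (y) x 14 mm high; centred on it, along x, a pale upright card 8 mm thick (y), 66 mm long up to 38 mm high, 50 mm long above, straight top edge 75 mm above the underside. Origin: centre of the foot's underside, z up. Stands on the bench; grip it across the card. Turned half round it is the same.
- card_top (a point): middle of the template's top edge, 75 mm above its underside; axes as the template's
- jig: fixed plywood block 130 (x) x 110 (y) x 16 mm high, with a rectangular pocket 72 (x) x 50 (y) mm, 8 mm deep, in the middle of its top, mouth chamfered 2 mm. Origin: centre of its underside, z up
- pocket_floor (a point): centre of the pocket's floor, 8 mm above the bench and 8 mm below the jig's top; axes as the jig's
- rail: fixed grey stand, foot 150 (x) x 64 (y) x 12 mm, with an aluminium strip 6 mm thick (y), 130 mm long (x), up to 35 mm above the bench, on which the clip is parked. Origin: centre of its underside
- clip: blue spring clip, orange tips, 110 g, 87 mm high closed, 92 open: two jaws below, two handles (22 mm wide, x) above a pin along x, 42 mm above the origin. Origin: on the bottom, midway between the closed tips, z up. Closed, the handles slope outward: 59 mm over their outer faces at the top, 44 mm at 65 mm up. Parked upright on the rail's foot (origin 12-15 mm up), jaws on the strip, x along it.
- clip_jaw_a (a joint): opening angle of each jaw (rad), both moving alike: about 0 parked (tips 6 mm apart), 0.22 gives 25 mm, 0.35 is a firm stop (35 mm). Pressing the handles together along the clip's y opens the jaws against a spring: about 9 N on each handle at first, 13 N at the stop, where the handles stand upright and parallel, 26 mm over their outer faces.
- clip_tip_a (a point): inner bottom edge of the jaw on the clip's +y side, middle of its width
- clip_tip_b (a point): inner bottom edge of the jaw on the clip's -y side, middle of its width
- ring_blank: bystander: pale wooden ring, 68 mm across, 18 mm high. Origin: centre of its underside as built
- knob_blank: bystander: small dark turned wooden knob, 44 mm across, 50 mm high. Origin: centre of its underside as built
- gouge: bystander: turning tool with a wooden handle, lying down, under 35 mm high. Origin: centre of its underside as built
- bowl: bystander: pale wooden bowl, 120 mm across, 45 mm high. Origin: centre of its underside as built
- glue: bystander: white bottle with orange cap, 56 mm across, 150 mm high. Origin: centre of its underside as built
- finish_jar: bystander: jar with green lid, 68 mm across, 70 mm high. Origin: centre of its underside as built
- wax_tin: bystander: tin with yellow band, 76 mm across, 40 mm high. Origin: centre of its underside as built
There are look-alikes about, which are no part of the job. Leave any purple or red look-alike of the template alone.

How it is judged:
By the outcome, as a careful person would: the job done as asked, in the order asked, and still so for the second after the job is handed in, while the arm keeps its last pose, push and grip.
It also fails if it takes over 72 s, if anything falls off the work surface, if the arm or the gripper's body presses on something with over 40 N, if the wrist force passes 120 N, or if a joint passes its speed limit or range.

### The arm

A 6-joint arm with a two-finger parallel gripper is mounted at the origin on the work surface. World frame = base frame: x ahead of the robot, y to its left, z up, the work surface at z = 0. Lengths are in m, angles in rad, forces in N, time in s.
With the tool pointing down it reaches from about 0.275 to 0.75 m from the base axis. Payload 10.2 kg.
Tool frame: the origin (TCP) lies between the finger pads; the fingertips stand 8 mm ahead of it and the grasp point (between the pads) lies 11 mm behind it; z points along the fingers, y is the line along which they close (so a half turn about z gives the same grasp; the last joint's range is limited). The gripper opens to 85 mm and grips with 20 to 120 N. Pads are 22 mm wide; open, the fingers measure 114 mm over their backs; the gripper's body (76 mm by 85 mm) begins 54 mm behind the grasp point. The pads swing forward as they close: fully open they stand 13 mm farther back than shut.
Start: joints at [0.987, 0.313, 1.498, -0, 1.331, -0.223], TCP at [0.185, 0.491, 0.239] pointing down, gripper open.
Joint ranges: [-2.94, 2.94], [-0.97, 2.17], [0.19, 2.56], [-1.23, 4.37], [0.02, 3.11], [-2.88, 2.88]. Speed limits (rad/s): [2.39, 2.39, 3.01, 3.14, 3.14, 3.14].

### API

Orientations are given as a rotation vector (axis times angle).
In Python, from station import readout, imaging, hand_in, models gives the robot as it stands.
- The arm moves only by the shell command python3 -m pendant 'ROWS' [FORCE]. ROWS is JSON, a list of rows, each an object of numbers: "tx", "ty", "tz": the shift along the tool's x, y, z normalised to -1 to 1, where 1 is 1 m; "ax", "ay", "az": the turn, a rotation vector about the tool's x, y, z normalised to -1 to 1, where 1 is 0.5 rad; "claw": the gripper's target within -1 to 1 (fully open at 1, half-way at 0, shut at -1). In form: [{"tx": .., "ty": .., "tz": .., "ax": .., "ay": .., "az": .., "claw": ..}, ...]. A call has 1 to 8 rows; each row is the pose to reach, as a shift and turn from the pose commanded when the call began, along the tool's axes at that moment; what a row does not reach only later rows make up. A row lasts 1/10 s, in which the tool goes at most 50 mm and 8.59 degrees, less where a joint would pass 70% of its speed; a pose out of reach is approached as far as the arm can. A call with a number of a shift or a turn outside -1 to 1 is refused whole. A call with a gripper value outside its range is refused whole. The fingers move at their own pace and stop on an object; FORCE is the grip in N (left out, the last holds). Time passes only in rows, so rows that repeat a pose let the fingers close. It gives the time, the measured TCP pose, the force, the opening and the grip force at its end, in the units of the state.
- readout.get_obs(): the state, without advancing time (a new reading comes with each control period).
- imaging.camera(name): name is "scene" or "side" or "wrist"; returns a dict with "pixels" (400x640x3 uint8, red, green, blue), "fx", "fy", "cx", "cy" (pixels), "rvec" (rotation vector, rad) and "tvec" (3), from world to camera coordinates, as OpenCV has them; the wrist camera has in their place "tool_from_camera" (4x4, takes a point from camera to tool coordinates, whose origin is the TCP and whose axes are the flange's). Camera axes: x right, y down, z forward; pixel columns grow to the right and rows downward; lengths in m; the calibration is good to about 2 mm. A picture is of the moment at which its call begins: read the wrist's pose just before it. There is no depth.
- hand_in(): hands the job in; it is judged then, once.
Trained networks look in a picture, given as the dict that the camera call returned (one of the last four; its "shot" number tells which), for a name from the list of things; names that differ only in an ending like _2 or _b are one class to them, and where a whole thing is asked for, a point or a joint stands for the part that bears it (a point fixed in the world has none). Each returns a list of dicts, best first, with "confidence" (0 to 1); they miss things now and then, are a little off and sometimes report something else, mostly with a low value. They report only what shows in the picture. A call takes as long as a camera call. They do not tell look-alikes from the thing itself.
- models.spot_in(picture, target): "xy" ([column, row] in pixels, amid what is visible of it).
The state is a dict: "time_s": time; "joint_positions": joint angles; "joint_vel": joint speeds; "joint_efforts": joint torques, N m; "tool_pos": TCP position; "ee_rot": TCP orientation; "ft_force": force on the tool from outside, world axes, zero at the start; "wrist_torque": the same for the moment, N m; "width": finger opening in m; "finger_force": force on a finger pad.
Only numpy, scipy, OpenCV 4.12 (cv2) and the standard library are available. Lean on these libraries where they do the work, as an engineer would, in place of code of your own. Each camera call takes 0.05 s, during which the arm holds its last target. There are 200 camera calls.

## Working session

There is one attempt and no reset: what is moved stays moved. The work goes in short steps, Python scripts to look and compute and a shell command to move; the robot and the scene stay as the last step left them, time stands still between calls to the robot, and variables do not carry over. Pictures are saved under pics/ and viewed, at most 10 in all, crops included, and the job is handed in when it is done.

```bash
ls; mkdir -p pics; cat > h.py <<'E'
import numpy as np, cv2
from station import readout, imaging, hand_in, models
from scipy.spatial.transform import Rotation as R
def save(p,n): cv2.imwrite('pics/'+n,p["pixels"][:,:,::-1])
def cam(name):
    o=readout.get_obs(); p=imaging.camera(name)
    if name=='wrist':
        T=np.eye(4);T[:3,:3]=R.from_rotvec(o['ee_rot']).as_matrix();T[:3,3]=o['tool_pos']
        W=T@np.array(p['tool_from_camera'])
    else:
        E=np.eye(4);E[:3,:3]=R.from_rotvec(p['rvec']).as_matrix();E[:3,3]=p['tvec'];W=np.linalg.inv(E)
    p['W']=W; return p
def at(p,uv,z):
    d=p['W'][:3,:3]@np.array([(uv[0]-p['cx'])/p['fx'],(uv[1]-p['cy'])/p['fy'],1]);c=p['W'][:3,3]
    return c+d*(z-c[2])/d[2]
def px(p,X):
    q=np.linalg.inv(p['W'])@np.r_[X,1]; return np.array([p['fx']*q[0]/q[2]+p['cx'],p['fy']*q[1]/q[2]+p['cy']])
def totool(d):
    return R.from_rotvec(readout.get_obs()['ee_rot']).inv().apply(d)
E
python3 - <<'E'
from h import *
o=readout.get_obs();print({k:np.round(v,3) for k,v in o.items()})
P={n:cam(n) for n in('scene','side')}
for n,p in P.items():
    save(p,n+'0.png');print(n,np.round(p['W'],2).tolist(),p['fx'])
    for t in('template','jig','rail','clip','ring_blank','knob_blank','gouge','bowl','glue','finish_jar','wax_tin'):
        print(n,t,[(np.round(d['xy']).tolist(),round(d['confidence'],2),np.round(at(p,d['xy'],.02)[:2],3).tolist()) for d in models.spot_in(p,t)[:4]])
E
```

```text
pics
{'time_s': np.float64(0.0), 'joint_positions': array([ 0.987,  0.313,  1.498,  0.   ,  1.331, -0.223]), 'joint_vel': array([ 0.001, -0.   , -0.001,  0.   ,  0.   , -0.001]), 'joint_efforts': array([-1.0000e-03, -4.1227e+01, -2.5974e+01, -0.0000e+00,  4.0000e-03,
        0.0000e+00]), 'tool_pos': array([0.185, 0.491, 0.239]), 'ee_rot': array([-5.64e-01, -3.09e+00,  2.00e-03]), 'ft_force': array([-0.218, -0.104, -0.573]), 'wrist_torque': array([0.042, 0.015, 0.02 ]), 'finger_force': np.float64(0.0), 'width': np.float64(0.086)}
scene [[-0.35, 0.59, -0.73, 1.76], [0.93, 0.21, -0.29, 0.49], [-0.02, -0.78, -0.62, 1.11], [0.0, 0.0, 0.0, 1.0]] 493.6221857312499
scene template [([327.0, 176.0], 0.75, [0.379, -0.005]), ([319.0, 196.0], 0.67, [0.5, 0.008]), ([396.0, 183.0], 0.66, [0.333, 0.245])]
scene jig []
scene rail [([247.0, 180.0], 0.63, [0.5, -0.272])]
scene clip [([242.0, 171.0], 0.44, [0.454, -0.32])]
scene ring_blank [([363.0, 179.0], 0.76, [0.349, 0.125]), ([206.0, 203.0], 0.17, [0.667, -0.348])]
scene knob_blank [([303.0, 166.0], 0.58, [0.348, -0.113])]
scene gouge [([324.0, 25
[... 673 characters left out ...]
.63, [0.352, -0.126]), ([312.0, 306.0], 0.57, [0.463, -0.299])]
side clip [([326.0, 291.0], 0.87, [0.507, -0.266])]
side ring_blank [([249.0, 195.0], 0.86, [0.352, 0.116]), ([323.0, 283.0], 0.71, [0.503, -0.241])]
side knob_blank [([257.0, 256.0], 0.57, [0.345, -0.12])]
side gouge [([374.0, 173.0], 0.83, [0.758, 0.125]), ([390.0, 316.0], 0.32, [0.644, -0.367])]
side bowl [([392.0, 224.0], 0.64, [0.745, -0.092]), ([327.0, 277.0], 0.54, [0.517, -0.225])]
side glue [([291.0, 108.0], 0.65, [0.557, 0.533]), ([358.0, 355.0], 0.3, [0.54, -0.445])]
side finish_jar [([359.0, 360.0], 0.66, [0.538, -0.456]), ([324.0, 298.0], 0.63, [0.498, -0.284])]
side wax_tin [([391.0, 314.0], 0.77, [0.648, -0.362])]
```

```bash
python3 -c "
import cv2,numpy as np
a=cv2.imread('pics/scene0.png');print(a.shape)"
```

```text
(400, 640, 3)
```

View pics/scene0.png

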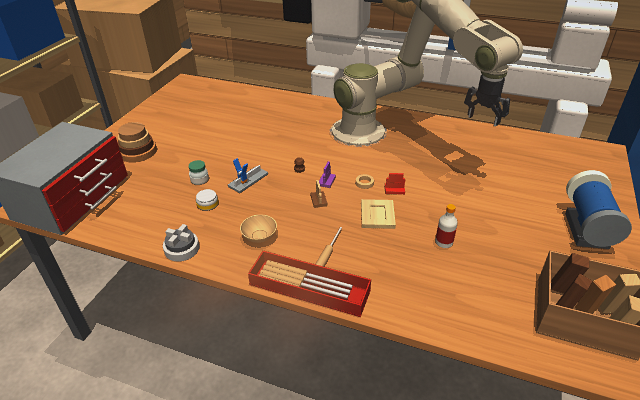

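View pics/side0.png

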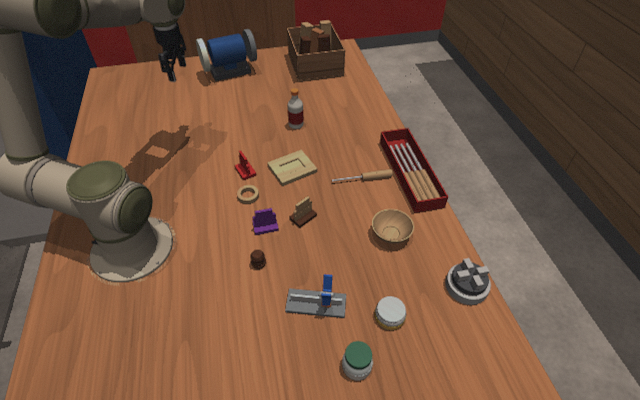

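Template candidates: purple (side 262,221), red (243,166), pale-card/dark-foot (302,214). By the description, I choose the last one. I'll go above it and check it close up.

```bash
python3 -m pendant '[{"tx":-0.23,"ty":-0.18,"tz":0},{"tx":-0.23,"ty":-0.18,"tz":0},{"tx":-0.23,"ty":-0.18,"tz":0},{"tx":-0.23,"ty":-0.18,"tz":0},{"tx":-0.41,"ty":-0.315,"tz":0},{"tx":-0.41,"ty":-0.315,"tz":0},{"tx":-0.41,"ty":-0.315,"tz":0},{"tx":-0.41,"ty":-0.315,"tz":0}]'
python3 - <<'E'
from h import *
p=cam('wrist');save(p,'w1.png');print(np.round(p['tool_from_camera'],3).tolist(),p['fx'],np.round(p['W'],3).tolist())
for t in('template','jig'):
    print(t,[(np.round(d['xy']).tolist(),round(d['confidence'],2),np.round(at(p,d['xy'],.02)[:2],3).tolist()) for d in models.spot_in(p,t)[:4]])
E
```

```text
[[0.0, -0.959, -0.285, 0.071], [1.0, -0.0, 0.0, -0.0], [-0.0, -0.285, 0.959, -0.134], [0.0, 0.0, 0.0, 1.0]] 299.73433726338965 [[0.353, 0.897, 0.267, 0.118], [0.936, -0.338, -0.1, 0.516], [0.0, 0.285, -0.959, 0.373], [0.0, 0.0, 0.0, 1.0]]
template [([221.0, 327.0], 0.48, [0.342, 0.287])]
jig []invalid input
```

View pics/w1.png

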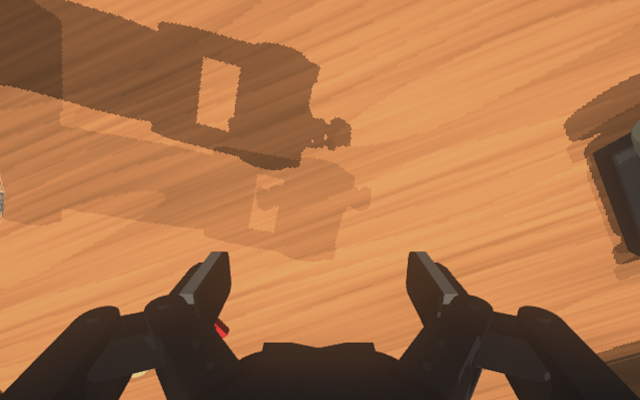

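The move was refused, probably because keys were missing; this view still shows the start pose (red look-alike peeking in at 221,327).

```bash
python3 -m pendant '[{"tx":-0.23,"ty":-0.18,"tz":0,"ax":0,"ay":0,"az":0,"claw":1},{"tx":-0.23,"ty":-0.18,"tz":0,"ax":0,"ay":0,"az":0,"claw":1},{"tx":-0.23,"ty":-0.18,"tz":0,"ax":0,"ay":0,"az":0,"claw":1},{"tx":-0.23,"ty":-0.18,"tz":0,"ax":0,"ay":0,"az":0,"claw":1},{"tx":-0.41,"ty":-0.315,"tz":0,"ax":0,"ay":0,"az":0,"claw":1},{"tx":-0.41,"ty":-0.315,"tz":0,"ax":0,"ay":0,"az":0,"claw":1},{"tx":-0.41,"ty":-0.315,"tz":0,"ax":0,"ay":0,"az":0,"claw":1},{"tx":-0.41,"ty":-0.315,"tz":0,"ax":0,"ay":0,"az":0,"claw":1}]'
python3 - <<'E'
from h import *
p=cam('wrist');save(p,'w2.png');print(np.round(p['W'],3).tolist())
for t in('template','jig'):
    print(t,[(np.round(d['xy']).tolist(),round(d['confidence'],2),np.round(at(p,d['xy'],.02)[:2],3).tolist()) for d in models.spot_in(p,t)[:4]])
E
```

```text
time_s: 2.15
tool_pos: [0.3962, 0.149, 0.2396]
ee_rot: [0.564, 3.09, 0.001]
ft_force: [0.6, 1.6, 0.0]
width: 0.0854
finger_force: 0.0
[[0.353, 0.897, 0.267, 0.329], [0.936, -0.339, -0.1, 0.174], [0.001, 0.285, -0.958, 0.373], [0.0, 0.0, 0.0, 1.0]]
template [([197.0, 204.0], 0.56, [0.379, -0.005]), ([381.0, 107.0], 0.56, [0.35, 0.242])]
jig [([400.0, 223.0], 0.87, [0.491, 0.223])]
```

View pics/w2.png

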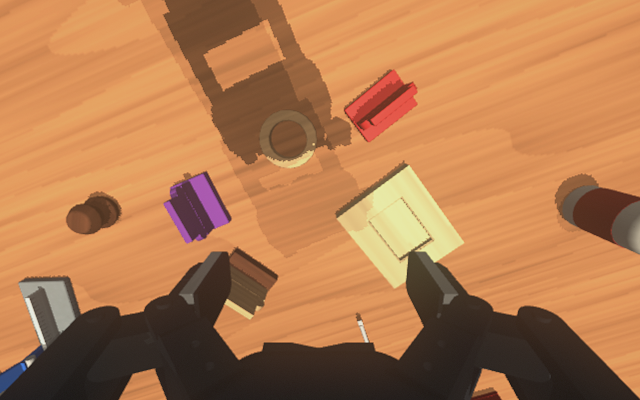

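Dark-foot/pale-card template at (250,285), purple (197,205), red (382,105), jig (400,225), ring (287,135), rail lower left. Choice confirmed; measure the jig, then shift closer to the template.

```bash
cat >> h.py <<'E'
def rect(p,mask,z,box):
    m=np.zeros_like(mask);x0,y0,x1,y1=box;m[y0:y1,x0:x1]=mask[y0:y1,x0:x1]
    c=max(cv2.findContours(m,cv2.RETR_EXTERNAL,cv2.CHAIN_APPROX_NONE)[0],key=cv2.contourArea)[:,0]
    w=np.array([at(p,u,z)[:2] for u in c]);r=cv2.minAreaRect((w*1000).astype(np.float32));return r,c
E
python3 - <<'E'
from h import *
p=cam('wrist');hsv=cv2.cvtColor(p['pixels'],cv2.COLOR_RGB2HSV)
for u in((400,200),(370,210),(330,120),(300,300),(220,270),(245,290),(250,312),(262,268)): print(u,hsv[u[1],u[0]])
m=cv2.inRange(hsv,(22,60,120),(40,255,255))
r,c=rect(p,m,.016,(330,155,475,295));print('jig',r)
cn=cv2.approxPolyDP(cv2.convexHull(c),6,True)[:,0];print(cn.tolist(),[np.round(at(p,u,.016)[:2],4).tolist() for u in cn])
E
python3 -m pendant '[{"tx":-0.19,"ty":-0.09,"tz":0,"ax":0,"ay":0,"az":0,"claw":1},{"tx":-0.19,"ty":-0.09,"tz":0,"ax":0,"ay":0,"az":0,"claw":1},{"tx":-0.19,"ty":-0.09,"tz":0,"ax":0,"ay":0,"az":0,"claw":1},{"tx":-0.19,"ty":-0.09,"tz":0,"ax":0,"ay":0,"az":0,"claw":1},{"tx":-0.19,"ty":-0.09,"tz":0,"ax":0,"ay":0,"az":0,"claw":1},{"tx":-0.19,"ty":-0.09,"tz":0,"ax":0,"ay":0,"az":0,"claw":1}]'
python3 - <<'E'
from h import *
p=cam('wrist');save(p,'w3.png');print(np.round(p['W'],3).tolist())
np.save('w3.npy',p['W'])
for t in('template','jig'):
    print(t,[(np.round(d['xy']).tolist(),round(d['confidence'],2),np.round(at(p,d['xy'],.02)[:2],3).tolist()) for d in models.spot_in(p,t)[:4]])
E
```

```text
(400, 200) [ 30  74 233]
(370, 210) [ 25  94 231]
(330, 120) [ 13 150 143]
(300, 300) [ 13 152 217]
(220, 270) [ 11 121  63]
(245, 290) [ 14 121  97]
(250, 312) [ 14 125  92]
(262, 268) [ 11 139  77]
jig ((503.54278564453125, 221.78372192382812), (130.858642578125, 109.67094421386719), 17.79557228088379)
[[409, 165], [464, 241], [394, 286], [350, 232], [367, 196]] [[0.4261, 0.2539], [0.5472, 0.2929], [0.5785, 0.189], [0.4825, 0.1592], [0.4448, 0.1946]]
time_s: 2.95
tool_pos: [0.5417, 0.0001, 0.2387]
ee_rot: [-0.563, -3.09, -0.0]
ft_force: [-0.3, 1.0, -0.6]
width: 0.0853
finger_force: 0.0
[[0.353, 0.897, 0.266, 0.475], [0.936, -0.338, -0.1, 0.025], [0.0, 0.284, -0.959, 0.373], [0.0, 0.0, 0.0, 1.0]]
template [([261.0, 34.0], 0.72, [0.38, -0.003]), ([308.0, 134.0], 0.65, [0.494, 0.006])]
jig [([492.0, 68.0], 0.58, [0.498, 0.217]), ([75.0, 235.0], 0.43, [0.506, -0.316])]
```

View pics/w3.png

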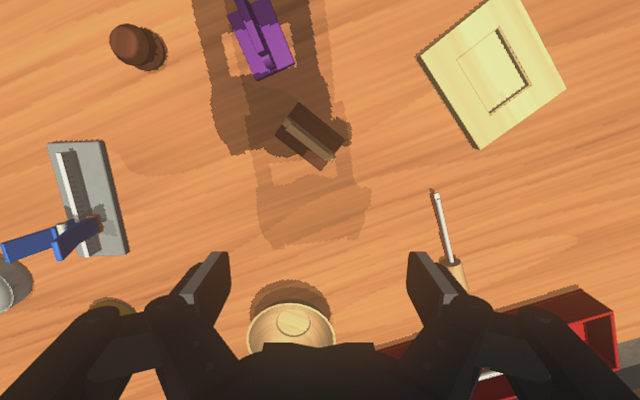

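Template at (310,137) in the arm's shadow, jig (490,75), rail + blue clip lower left (90,220).

```bash
python3 - <<'E'
from h import *
p=cam('wrist')
c=[(299,102),(349,131),(326,171),(275,135)]
w=np.array([at(p,u,.014)[:2] for u in c]);print(w.round(4),w.mean(0))
for a,b in((0,1),(1,2),(2,3),(3,0)): d=w[b]-w[a];print(np.linalg.norm(d),np.degrees(np.arctan2(d[1],d[0])))
hsv=cv2.cvtColor(p['pixels'],cv2.COLOR_RGB2HSV)
m=cv2.inRange(hsv,(22,60,120),(40,255,255));r,_=rect(p,m,.016,(400,0,580,155));print('jig',r)
im=p['pixels'][85:190,255:370,::-1];cv2.imwrite('pics/w4.png',cv2.resize(im,None,fx=5,fy=5,interpolation=cv2.INTER_CUBIC))
E
```

```text
[[ 0.4561  0.0096]
 [ 0.5066  0.0525]
 [ 0.5416  0.011 ]
 [ 0.4804 -0.0304]] [0.49616165 0.01066582]
0.06627953963576937 40.35527492255598
0.05434246697882162 -49.79682772613979
0.07388517911253538 -145.97308487669048
0.046771335972146486 121.37631592493531
jig ((503.6101379394531, 221.0187225341797), (130.38136291503906, 110.38870239257812), 17.747520446777344)
```

View pics/w4.png

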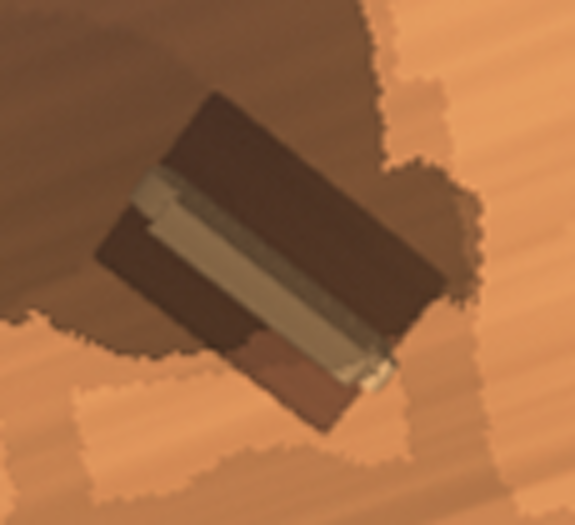

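Close crop: dark foot with pale card, corners at full-image px (298,103), (344.4,141), (320,171.6), (274,136): this is the right one.

```bash
python3 - <<'E'
from h import *
p=cam('wrist')
c=[(298,103),(344.4,141),(320,171.6),(274,136)]
w=np.array([at(p,u,.014)[:2] for u in c]);print(w.round(4),w.mean(0))
for a,b in((0,1),(1,2),(2,3),(3,0)): d=w[b]-w[a];print(np.linalg.norm(d),np.degrees(np.arctan2(d[1],d[0])))
o=readout.get_obs();M=R.from_rotvec(o['ee_rot']).as_matrix();print(M.round(3),o['joint_positions'].round(3))
E
```

```text
[[ 0.4568  0.008 ]
 [ 0.5157  0.0435]
 [ 0.54    0.0037]
 [ 0.4812 -0.0321]] [0.49844104 0.00579184]
0.06883502025218366 31.12524791089896
0.046585085217455593 -58.67050363371499
0.06880653096599525 -148.6278264362594
0.046881727798743764 121.3638029089395
[[-0.936  0.351  0.   ]
 [ 0.351  0.936  0.   ]
 [-0.     0.    -1.   ]] [-0.215  0.347  1.449  0.     1.345 -1.427]
```

```bash
python3 -m pendant '[{"tx":0.0425,"ty":-0.01,"tz":0.02,"ax":0,"ay":0,"az":-0.3,"claw":1},{"tx":0.0425,"ty":-0.01,"tz":0.02,"ax":0,"ay":0,"az":-0.6,"claw":1},{"tx":0.0425,"ty":-0.01,"tz":0.02,"ax":0,"ay":0,"az":-0.9,"claw":1},{"tx":0.0425,"ty":-0.01,"tz":0.02,"ax":0,"ay":0,"az":-1,"claw":1}]'
python3 -m pendant '[{"tx":0,"ty":0,"tz":0.03,"ax":0,"ay":0,"az":-0.3,"claw":1},{"tx":0,"ty":0,"tz":0.05,"ax":0,"ay":0,"az":-0.6,"claw":1},{"tx":0,"ty":0,"tz":0.06,"ax":0,"ay":0,"az":-0.808,"claw":1},{"tx":0,"ty":0,"tz":0.06,"ax":0,"ay":0,"az":-0.808,"claw":1}]'
python3 - <<'E'
from h import *
o=readout.get_obs();M=R.from_rotvec(o['ee_rot']).as_matrix();print(M.round(3).tolist(),o['joint_positions'].round(3))
p=cam('wrist')
# expected features under estimate
c=np.array([.4984,.0058]);a=np.radians(31.2);X=np.array([np.cos(a),np.sin(a)]);Y=np.array([-X[1],X[0]])
im=p['pixels'].copy()
for hx,hy,z,col in((.035,.024,.014,(0,255,0)),(.025,.004,.075,(0,255,255))):
    q=[px(p,np.r_[c+sx*hx*X+sy*hy*Y,z]) for sx,sy in((1,1),(1,-1),(-1,-1),(-1,1))]
    cv2.polylines(im,[np.int32(np.round(np.array(q)*16))],True,col,1,shift=4)
u=px(p,np.r_[c,.03]).astype(int);print(u)
cv2.imwrite('pics/w5.png',cv2.resize(im[max(u[1]-85,0):u[1]+85,u[0]-100:u[0]+100,::-1],None,fx=3.5,fy=3.5,interpolation=cv2.INTER_CUBIC))
E
```

```text
time_s: 3.6
tool_pos: [0.4975, 0.0062, 0.2197]
ee_rot: [-0.228, 3.133, -0.0]
ft_force: [1.0, -0.2, -0.2]
width: 0.0855
finger_force: 0.0
time_s: 4.0
tool_pos: [0.4972, 0.0062, 0.1585]
ee_rot: [0.845, -3.024, -0.002]
ft_force: [-0.3, 0.2, -0.3]
width: 0.0855
finger_force: 0.0
[[-0.855, -0.518, -0.002], [-0.518, 0.855, 0.001], [0.002, 0.002, -1.0]] [-0.224  0.335  1.692  0.     1.117 -2.34 ]
[318 195]
```

View pics/w5.png

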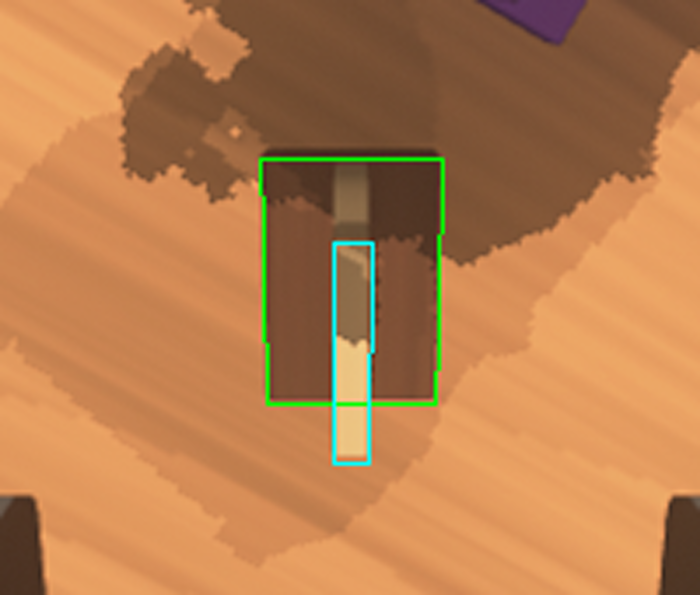

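Overlay matches the template within 1 mm. Descend and grip.

```bash
python3 -m pendant '[{"tx":-0.001,"ty":0,"tz":0.05,"ax":0,"ay":0,"az":0,"claw":1},{"tx":-0.001,"ty":0,"tz":0.09,"ax":0,"ay":0,"az":0,"claw":1},{"tx":-0.001,"ty":0,"tz":0.1135,"ax":0,"ay":0,"az":0,"claw":1},{"tx":-0.001,"ty":0,"tz":0.1135,"ax":0,"ay":0,"az":0,"claw":1}]' 40
python3 -m pendant '[{"tx":0,"ty":0,"tz":0,"ax":0,"ay":0,"az":0,"claw":-1},{"tx":0,"ty":0,"tz":0,"ax":0,"ay":0,"az":0,"claw":-1},{"tx":0,"ty":0,"tz":0,"ax":0,"ay":0,"az":0,"claw":-1},{"tx":0,"ty":0,"tz":0,"ax":0,"ay":0,"az":0,"claw":-1},{"tx":0,"ty":0,"tz":0,"ax":0,"ay":0,"az":0,"claw":-1},{"tx":0,"ty":0,"tz":0,"ax":0,"ay":0,"az":0,"claw":-1},{"tx":0,"ty":0,"tz":0,"ax":0,"ay":0,"az":0,"claw":-1},{"tx":0,"ty":0,"tz":0,"ax":0,"ay":0,"az":0,"claw":-1}]' 40
python3 -c "
from h import *
print(R.from_rotvec(readout.get_obs()['ee_rot']).as_matrix().round(4))"
```

```text
time_s: 4.45
tool_pos: [0.4978, 0.0063, 0.0442]
ee_rot: [0.839, -3.024, -0.003]
ft_force: [-0.2, -0.0, 0.2]
width: 0.0852
finger_force: 0.0
time_s: 5.25
tool_pos: [0.499, 0.0058, 0.0459]
ee_rot: [0.843, -3.026, -0.0]
ft_force: [-0.3, 1.0, 0.8]
width: 0.0074
finger_force: 43.2
[[-8.561e-01 -5.169e-01 -1.000e-04]
 [-5.169e-01  8.561e-01  0.000e+00]
 [ 1.000e-04  1.000e-04 -1.000e+00]]
```

```bash
python3 -m pendant '[{"tx":0,"ty":0,"tz":-0.04,"ax":0,"ay":0,"az":0,"claw":-1},{"tx":-0.01,"ty":0.015,"tz":-0.07,"ax":0,"ay":0,"az":0.1,"claw":-1},{"tx":-0.037,"ty":0.057,"tz":-0.07,"ax":0,"ay":0,"az":0.3,"claw":-1},{"tx":-0.064,"ty":0.1,"tz":-0.07,"ax":0,"ay":0,"az":0.468,"claw":-1},{"tx":-0.09,"ty":0.14,"tz":-0.07,"ax":0,"ay":0,"az":0.468,"claw":-1},{"tx":-0.11,"ty":0.175,"tz":-0.07,"ax":0,"ay":0,"az":0.468,"claw":-1},{"tx":-0.1154,"ty":0.1822,"tz":-0.07,"ax":0,"ay":0,"az":0.468,"claw":-1},{"tx":-0.1154,"ty":0.1822,"tz":-0.07,"ax":0,"ay":0,"az":0.468,"claw":-1}]'
python3 - <<'E'
from h import *
o=readout.get_obs();M=R.from_rotvec(o['ee_rot']).as_matrix();print(o['tool_pos'].round(4),np.degrees(np.arctan2(M[1,1],M[0,1])),M[:,2].round(4))
p=cam('wrist');im=p['pixels'].copy()
c=np.array([.5036,.2214]);a=np.radians(17.75)
def draw(c,a,hx,hy,z,col):
    X=np.array([np.cos(a),np.sin(a)]);Y=np.array([-X[1],X[0]])
    q=[px(p,np.r_[c+sx*hx*X+sy*hy*Y,z]) for sx,sy in((1,1),(1,-1),(-1,-1),(-1,1))]
    cv2.polylines(im,[np.int32(np.round(np.array(q)*16))],True,col,1,shift=4)
draw(c,a,.065,.055,.016,(255,0,0));draw(c,a,.038,.027,.016,(255,0,0))
t=o['tool_pos'];b=np.arctan2(M[1,1],M[0,1])-np.pi/2
draw(t[:2],b,.035,.024,t[2]-.045+.014,(0,255,0))
cv2.imwrite('pics/w6.png',im[:,:,::-1])
E
```

```text
time_s: 6.05
tool_pos: [0.5034, 0.2224, 0.1154]
ee_rot: [0.487, -3.103, 0.0]
ft_force: [0.9, -0.2, -0.5]
width: 0.0078
finger_force: 42.7
[0.5034 0.2224 0.1154] 107.84925037207996 [-5.e-04 -2.e-04 -1.e+00]
```

View pics/w6.png

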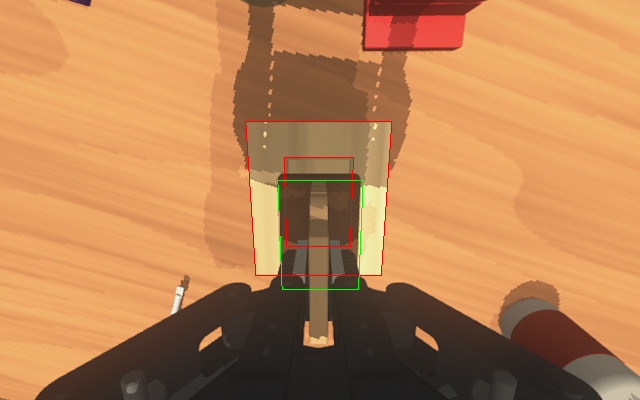

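Jig outline and foot predictions fit the picture (foot 277–361 px, over pocket 285–353 seen behind it). Lower.

```bash
python3 -m pendant '[{"tx":0,"ty":-0.0005,"tz":0.03,"ax":0,"ay":0,"az":0,"claw":-1},{"tx":0,"ty":-0.0005,"tz":0.047,"ax":0,"ay":0,"az":0,"claw":-1},{"tx":0,"ty":-0.0005,"tz":0.047,"ax":0,"ay":0,"az":0,"claw":-1}]'
python3 -m pendant '[{"tx":0,"ty":0,"tz":0.003,"ax":0,"ay":0,"az":0,"claw":-1},{"tx":0,"ty":0,"tz":0.006,"ax":0,"ay":0,"az":0,"claw":-1},{"tx":0,"ty":0,"tz":0.007,"ax":0,"ay":0,"az":0,"claw":-1}]'
python3 -c "
from h import *
o=readout.get_obs();M=R.from_rotvec(o['ee_rot']).as_matrix();print(M[:,1],o['ft_force'].round(1),o['wrist_torque'].round(2),o['tool_pos'].round(4))"
```

```text
time_s: 6.4
tool_pos: [0.5028, 0.2191, 0.0668]
ee_rot: [0.48, -3.1, 0.001]
ft_force: [-0.3, 0.2, -1.3]
width: 0.0077
finger_force: 42.7
time_s: 6.7
tool_pos: [0.5042, 0.2207, 0.0623]
ee_rot: [-0.483, 3.103, -0.0]
ft_force: [0.2, -0.5, -1.4]
width: 0.0074
finger_force: 42.7
[-3.03928615e-01  9.52694796e-01 -1.50047884e-04] [ 0.2 -0.5 -1.4] [ 0.01  0.02 -0.  ] [0.5042 0.2207 0.0623]
```

```bash
python3 -m pendant '[{"tx":0,"ty":0,"tz":0.002,"ax":0,"ay":0,"az":0,"claw":-1},{"tx":0,"ty":0,"tz":0.003,"ax":0,"ay":0,"az":0,"claw":-1},{"tx":0,"ty":0,"tz":0.003,"ax":0,"ay":0,"az":0,"claw":-1}]'
python3 -m pendant '[{"tx":0,"ty":0,"tz":0.002,"ax":0,"ay":0,"az":0,"claw":-1},{"tx":0,"ty":0,"tz":0.003,"ax":0,"ay":0,"az":0,"claw":-1},{"tx":0,"ty":0,"tz":0.003,"ax":0,"ay":0,"az":0,"claw":-1}]'
```

```text
time_s: 7.0
tool_pos: [0.5045, 0.2212, 0.0613]
ee_rot: [-0.484, 3.101, -0.0]
ft_force: [-6.4, -0.6, 18.6]
width: 0.0075
finger_force: 45.7
time_s: 7.3
tool_pos: [0.5045, 0.2217, 0.0574]
ee_rot: [-0.484, 3.101, 0.002]
ft_force: [0.2, 3.6, 0.4]
width: 0.0079
finger_force: 43.1
```

```bash
python3 -m pendant '[{"tx":0,"ty":0,"tz":0.002,"ax":0,"ay":0,"az":0,"claw":-1},{"tx":0,"ty":0,"tz":0.003,"ax":0,"ay":0,"az":0,"claw":-1},{"tx":0,"ty":0,"tz":0.003,"ax":0,"ay":0,"az":0,"claw":-1}]'
python3 -m pendant '[{"tx":0,"ty":0,"tz":0.001,"ax":0,"ay":0,"az":0,"claw":-1},{"tx":0,"ty":0,"tz":0.002,"ax":0,"ay":0,"az":0,"claw":-1},{"tx":0,"ty":0,"tz":0.002,"ax":0,"ay":0,"az":0,"claw":-1}]'
```

```text
time_s: 7.6
tool_pos: [0.5042, 0.2216, 0.0537]
ee_rot: [-0.484, 3.102, 0.002]
ft_force: [-2.7, 4.8, 10.3]
width: 0.0079
finger_force: 44.4
time_s: 7.9
tool_pos: [0.5043, 0.2216, 0.0537]
ee_rot: [-0.484, 3.102, 0.001]
ft_force: [-12.1, 1.6, 30.1]
width: 0.0073
finger_force: 47.5
```

Stopped at the expected seated height with 30 N: foot on floor. Relieve, release, lift and check.

```bash
python3 -m pendant '[{"tx":0,"ty":0,"tz":-0.002,"ax":0,"ay":0,"az":0,"claw":-1},{"tx":0,"ty":0,"tz":-0.002,"ax":0,"ay":0,"az":0,"claw":1},{"tx":0,"ty":0,"tz":-0.002,"ax":0,"ay":0,"az":0,"claw":1},{"tx":0,"ty":0,"tz":-0.002,"ax":0,"ay":0,"az":0,"claw":1},{"tx":0,"ty":0,"tz":-0.002,"ax":0,"ay":0,"az":0,"claw":1},{"tx":0,"ty":0,"tz":-0.04,"ax":0,"ay":0,"az":0,"claw":1},{"tx":0,"ty":0,"tz":-0.09,"ax":0,"ay":0,"az":0,"claw":1},{"tx":0,"ty":0,"tz":-0.12,"ax":0,"ay":0,"az":0,"claw":1}]'
python3 - <<'E'
from h import *
p=cam('wrist');im=p['pixels'].copy();o=readout.get_obs();print(o['tool_pos'],o['width'],o['joint_positions'].round(3))
c=np.array([.5036,.2214]);a=np.radians(17.75)
def draw(c,a,hx,hy,z,col):
    X=np.array([np.cos(a),np.sin(a)]);Y=np.array([-X[1],X[0]])
    q=[px(p,np.r_[c+sx*hx*X+sy*hy*Y,z]) for sx,sy in((1,1),(1,-1),(-1,-1),(-1,1))]
    cv2.polylines(im,[np.int32(np.round(np.array(q)*16))],True,col,1,shift=4)
draw(c,a,.065,.055,.016,(255,0,0));draw(c,a,.035,.024,.022,(0,255,0));draw(c,a,.025,.004,.083,(0,255,255))
u=px(p,np.r_[c,.03]).astype(int)
A=cv2.resize(im[max(u[1]-100,0):u[1]+90,u[0]-95:u[0]+95,::-1],(400,400),interpolation=cv2.INTER_CUBIC)
p=cam('side');u=px(p,np.r_[c,.04]).astype(int)
B=cv2.resize(p['pixels'][u[1]-35:u[1]+35,u[0]-35:u[0]+35,::-1],(400,400),interpolation=cv2.INTER_CUBIC)
cv2.imwrite('pics/w7.png',np.hstack([A,B]))
p=cam('scene');np.save('x.npy',0)
E
```

```text
time_s: 8.7
tool_pos: [0.5045, 0.221, 0.174]
ee_rot: [-0.483, 3.101, -0.0]
ft_force: [0.3, 0.4, 0.2]
width: 0.0852
finger_force: 0.0
[0.50606194 0.22135318 0.17801957] 0.08568952354619216 [ 0.2    0.421  1.51  -0.     1.201 -1.68 ]
```

View pics/w7.png

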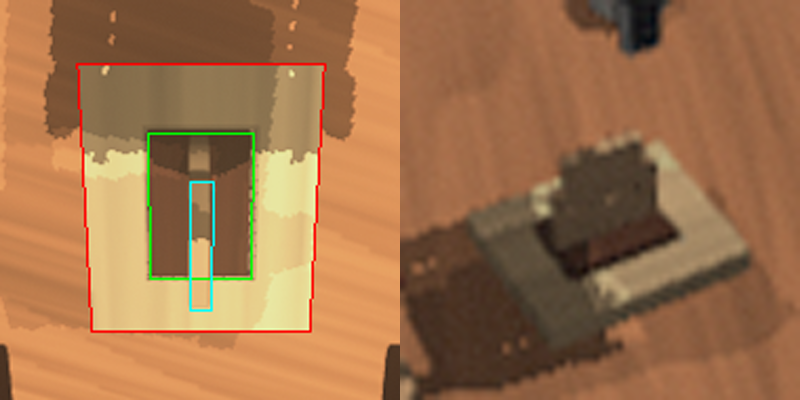

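Template is seated square and flat (left: foot on the green outline; right: side view, foot sunk in the pocket). Now locate the clip.

```bash
python3 - <<'E'
from h import *
o=readout.get_obs();q=cam('wrist');q['W']=np.load('w3.npy')
w=[at(q,u,.012)[:2] for u in((49,142),(104,140),(128,254))];print(np.round(w,3));d=w[2]-w[1];print('rail ang',np.degrees(np.arctan2(d[1],d[0])),np.linalg.norm(d),np.linalg.norm(w[1]-w[0]), 'centre',(w[0]+w[2])/2)
L=[]
for n in('side','scene'):
    p=cam(n);hsv=cv2.cvtColor(p['pixels'],cv2.COLOR_RGB2HSV);m=cv2.inRange(hsv,(100,120,60),(125,255,255))
    u=px(p,[.5,-.27,.06]).astype(int);k=np.zeros_like(m);k[u[1]-50:u[1]+50,u[0]-50:u[0]+50]=255;m&=k
    ys,xs=np.nonzero(m);c=(xs.mean(),ys.mean());print(n,c,len(xs));L.append((p['W'][:3,3],at(p,c,0)-p['W'][:3,3]))
A=np.zeros((3,3));b=np.zeros(3)
for c,d in L:
    d/=np.linalg.norm(d);Q=np.eye(3)-np.outer(d,d);A+=Q;b+=Q@c
X=np.linalg.solve(A,b);print('clip',X)
M=R.from_rotvec(o['ee_rot']).as_matrix();print(o['tool_pos'],M.round(3).tolist(), M.T@(np.array([X[0],X[1],.26])-o['tool_pos']))
E
```

```text
[[ 0.394 -0.286]
 [ 0.415 -0.223]
 [ 0.555 -0.274]]
rail ang -20.008482567753923 0.148490039633517 0.06570086286849004 centre [ 0.47448025 -0.27992906]
side (np.float64(326.87142857142857), np.float64(288.8952380952381)) 210
scene (np.float64(240.5103448275862), np.float64(169.2344827586207)) 145
clip [ 0.50321879 -0.29033573  0.06900686]
[0.50451269 0.22094493 0.1722696 ] [[-0.953, -0.304, 0.003], [-0.304, 0.953, 0.001], [-0.003, -0.001, -1.0]] [ 0.15649211 -0.48669389 -0.08800842]
```

```bash
python3 -m pendant '[{"tx":0.015,"ty":-0.03,"tz":-0.03,"ax":0,"ay":0,"az":0.1,"claw":1},{"tx":0.03,"ty":-0.07,"tz":-0.05,"ax":0,"ay":0,"az":0.3,"claw":1},{"tx":0.045,"ty":-0.12,"tz":-0.06,"ax":0,"ay":0,"az":0.5,"claw":1},{"tx":0.06,"ty":-0.165,"tz":-0.07,"ax":0,"ay":0,"az":0.7,"claw":1},{"tx":0.075,"ty":-0.21,"tz":-0.088,"ax":0,"ay":0,"az":0.9,"claw":1},{"tx":0.09,"ty":-0.255,"tz":-0.088,"ax":0,"ay":0,"az":1,"claw":1},{"tx":0.105,"ty":-0.3,"tz":-0.088,"ax":0,"ay":0,"az":1,"claw":1},{"tx":0.115,"ty":-0.34,"tz":-0.088,"ax":0,"ay":0,"az":1,"claw":1}]'
python3 - <<'E'
from h import *
o=readout.get_obs();M=R.from_rotvec(o['ee_rot']).as_matrix();print(o['tool_pos'],np.degrees(np.arctan2(M[1,1],M[0,1])),M.T@(np.array([.503,-.290,.26])-o['tool_pos']))
E
```

```text
time_s: 9.8
tool_pos: [0.497, -0.1402, 0.2576]
ee_rot: [-0.301, -3.125, -0.001]
ft_force: [0.1, -0.2, 0.6]
width: 0.0854
finger_force: 0.0
[ 0.49699263 -0.14020471  0.25755131] 79.00543934552613 [-0.03445965 -0.14589879 -0.00260554]
```

```bash
python3 -m pendant '[{"tx":-0.008,"ty":-0.04,"tz":0,"ax":0,"ay":0,"az":0.15,"claw":1},{"tx":-0.02,"ty":-0.085,"tz":0,"ax":0,"ay":0,"az":0.314,"claw":1},{"tx":-0.034,"ty":-0.13,"tz":0,"ax":0,"ay":0,"az":0.314,"claw":1},{"tx":-0.034,"ty":-0.146,"tz":0,"ax":0,"ay":0,"az":0.314,"claw":1},{"tx":-0.034,"ty":-0.146,"tz":0,"ax":0,"ay":0,"az":0.314,"claw":1}]'
python3 - <<'E'
from h import *
o=readout.get_obs();M=R.from_rotvec(o['ee_rot']).as_matrix();print(o['tool_pos'].round(4),np.degrees(np.arctan2(M[1,1],M[0,1])))
p=cam('wrist');im=p['pixels'].copy();cv2.imwrite('raw_clip.png',im[:,:,::-1]);np.save('wc.npy',p['W'])
hsv=cv2.cvtColor(im,cv2.COLOR_RGB2HSV)
for n,lo,hi,z in(('blue',(100,120,50),(125,255,255),.10),('grey',(0,0,60),(180,45,220),.012)):
    m=cv2.inRange(hsv,lo,hi);m[245:]=0
    for c in sorted(cv2.findContours(m,cv2.RETR_EXTERNAL,cv2.CHAIN_APPROX_NONE)[0],key=cv2.contourArea)[::-1][:2]:
        w=np.array([at(p,u,z)[:2] for u in c[:,0]]);r=cv2.minAreaRect((w*1000).astype(np.float32));print(n,cv2.contourArea(c),cv2.boundingRect(c),r)
# overlay model: rail and clip handle tops
def draw(c,a,hx,hy,z,col,off=(0,0)):
    X=np.array([np.cos(a),np.sin(a)]);Y=np.array([-X[1],X[0]]);c=c+off[0]*X+off[1]*Y
    q=[px(p,np.r_[c+sx*hx*X+sy*hy*Y,z]) for sx,sy in((1,1),(1,-1),(-1,-1),(-1,1))]
    cv2.polylines(im,[np.int32(np.round(np.array(q)*16))],True,col,1,shift=4)
a=np.radians(-20);rc=np.array([.4745,-.280])
draw(rc,a,.075,.032,.012,(255,0,0));draw(rc,a,.065,.003,.035,(255,255,0))
draw(np.array([.5027,-.2903]),a,.011,.0295,.100,(0,255,0))
u=px(p,[.495,-.287,.04]).astype(int);print(u)
cv2.imwrite('pics/w8.png',cv2.resize(im[:,:,::-1][max(u[1]-110,0):u[1]+110,u[0]-140:u[0]+140],None,fx=2.7,fy=2.7,interpolation=cv2.INTER_CUBIC))
E
```

```text
time_s: 10.3
tool_pos: [0.5027, -0.2895, 0.2568]
ee_rot: [-0.547, -3.091, -0.002]
ft_force: [-0.1, 0.1, -1.0]
width: 0.0859
finger_force: 0.0
[ 0.5027 -0.2895  0.2568] 69.91484886087274
blue 66.0 (336, 174, 5, 20) ((506.27874755859375, -269.97222900390625), (3.9804723262786865, 19.4371280670166), 71.09528350830078)
blue 49.5 (285, 181, 5, 15) ((493.0856628417969, -319.3166809082031), (4.016650676727295, 14.373124122619629), 68.3485336303711)
grey 4742.0 (286, 86, 53, 119) ((473.841064453125, -285.90740966796875), (62.88268280029297, 147.02516174316406), 70.91486358642578)
grey 499.5 (177, 216, 52, 29) ((523.3009643554688, -458.6044616699219), (70.77513122558594, 33.923370361328125), 46.013126373291016)
[317 168]
```

View pics/w8.png

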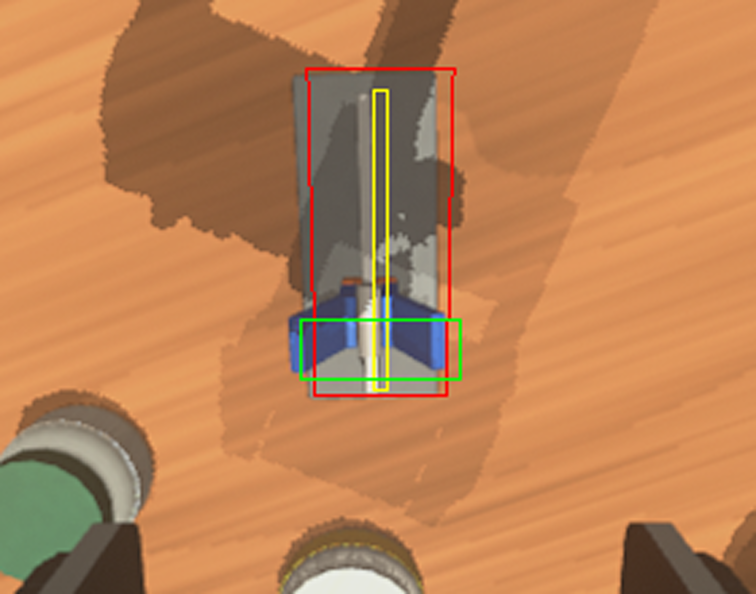

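Rail at crop (366,230), clip handles' outer tops at x 290–445, y ≈342, i.e. ~5 mm left and 3 mm up of my estimate: centre ≈ (0.499,-0.294), yaw ≈ 71°. Descend and squeeze.

```bash
python3 -m pendant '[{"tx":0.002,"ty":-0.0055,"tz":0.04,"ax":0,"ay":0,"az":-0.035,"claw":1},{"tx":0.002,"ty":-0.0055,"tz":0.09,"ax":0,"ay":0,"az":-0.035,"claw":1},{"tx":0.002,"ty":-0.0055,"tz":0.12,"ax":0,"ay":0,"az":-0.035,"claw":1},{"tx":0.002,"ty":-0.0055,"tz":0.15,"ax":0,"ay":0,"az":-0.035,"claw":1},{"tx":0.002,"ty":-0.0055,"tz":0.175,"ax":0,"ay":0,"az":-0.035,"claw":1},{"tx":0.002,"ty":-0.0055,"tz":0.178,"ax":0,"ay":0,"az":-0.035,"claw":1},{"tx":0.002,"ty":-0.0055,"tz":0.178,"ax":0,"ay":0,"az":-0.035,"claw":1}]' 30
python3 - <<'E'
from h import *
o=readout.get_obs();print(o['tool_pos'],o['ft_force'])
p=cam('wrist');im=p['pixels'];cv2.imwrite('raw2.png',im[:,:,::-1]);hsv=cv2.cvtColor(im,cv2.COLOR_RGB2HSV)
m=cv2.inRange(hsv,(100,110,30),(125,255,255))
for c in sorted(cv2.findContours(m,cv2.RETR_EXTERNAL,cv2.CHAIN_APPROX_NONE)[0],key=cv2.contourArea)[::-1][:5]:
    if cv2.contourArea(c)>30: print(cv2.contourArea(c),cv2.boundingRect(c))
E
sleep 0
python3 -m pendant '[{"tx":0,"ty":0,"tz":0,"ax":0,"ay":0,"az":0,"claw":0.4},{"tx":0,"ty":0,"tz":0,"ax":0,"ay":0,"az":0,"claw":0.4},{"tx":0,"ty":0,"tz":0,"ax":0,"ay":0,"az":0,"claw":0.4}]' 30
```

```text
time_s: 11.05
tool_pos: [0.5, -0.2912, 0.0811]
ee_rot: [-0.514, -3.099, -0.001]
ft_force: [-0.4, -0.4, 0.6]
width: 0.0856
finger_force: 0.0
[ 0.49995481 -0.29116778  0.08108101] [-0.38836238 -0.44447084  0.64757619]
173.5 (323, 226, 8, 35)
144.5 (296, 226, 8, 31)
time_s: 11.4
tool_pos: [0.5, -0.2927, 0.0817]
ee_rot: [0.516, 3.097, -0.002]
ft_force: [-0.6, -1.4, 0.6]
width: 0.0596
finger_force: 0.8
```

```bash
python3 -m pendant '[{"tx":0,"ty":-0.0015,"tz":0.003,"ax":0,"ay":0,"az":0,"claw":0.4},{"tx":0,"ty":-0.0015,"tz":0.003,"ax":0,"ay":0,"az":0,"claw":0.2},{"tx":0,"ty":-0.0015,"tz":0.003,"ax":0,"ay":0,"az":0,"claw":0},{"tx":0,"ty":-0.0015,"tz":0.003,"ax":0,"ay":0,"az":0,"claw":-0.2},{"tx":0,"ty":-0.0015,"tz":0.003,"ax":0,"ay":0,"az":0,"claw":-0.2}]' 30
```

```text
time_s: 11.9
tool_pos: [0.5008, -0.2956, 0.081]
ee_rot: [0.516, 3.093, -0.007]
ft_force: [-1.3, -2.7, 19.4]
width: 0.0341
finger_force: 11.9
```

```bash
python3 -m pendant '[{"tx":0,"ty":0,"tz":0,"ax":0,"ay":0,"az":0,"claw":-0.5},{"tx":0,"ty":0,"tz":0,"ax":0,"ay":0,"az":0,"claw":-1},{"tx":0,"ty":0,"tz":0,"ax":0,"ay":0,"az":0,"claw":-1},{"tx":0,"ty":0,"tz":0,"ax":0,"ay":0,"az":0,"claw":-1}]' 30
```

```text
time_s: 12.3
tool_pos: [0.5008, -0.2972, 0.0817]
ee_rot: [0.515, 3.092, -0.012]
ft_force: [-3.2, -7.0, 22.8]
width: 0.0269
finger_force: 28.0
```

```bash
python3 -m pendant '[{"tx":0,"ty":0,"tz":-0.005,"ax":0,"ay":0,"az":0,"claw":-1},{"tx":0,"ty":0,"tz":-0.01,"ax":0,"ay":0,"az":0,"claw":-1},{"tx":0,"ty":0,"tz":-0.03,"ax":0,"ay":0,"az":0,"claw":-1},{"tx":0,"ty":0,"tz":-0.06,"ax":0,"ay":0,"az":0,"claw":-1},{"tx":0,"ty":0,"tz":-0.1,"ax":0,"ay":0,"az":0,"claw":-1},{"tx":0,"ty":0,"tz":-0.11,"ax":0,"ay":0,"az":0,"claw":-1}]' 30
python3 - <<'E'
from h import *
o=readout.get_obs();M=R.from_rotvec(o['ee_rot']).as_matrix();print(o['tool_pos'].round(4),np.degrees(np.arctan2(M[1,1],M[0,1])),M[:,2].round(4),o['width'],o['finger_force'])
for n in('side','scene','wrist'):
    p=cam(n);cv2.imwrite(f'raw3_{n}.png',p['pixels'][:,:,::-1]);np.save(f'raw3_{n}.npy',p['W'])
    for t in('clip','clip_tip_a'): print(n,t,[(np.round(d['xy']).tolist(),round(d['confidence'],2)) for d in models.spot_in(p,t)[:3]],px(p,o['tool_pos']-[0,0,.03]).round())
    hsv=cv2.cvtColor(p['pixels'],cv2.COLOR_RGB2HSV)
    for nm,lo,hi in(('blue',(100,110,30),(125,255,255)),('orange',(5,190,150),(18,255,255))):
        m=cv2.inRange(hsv,lo,hi)
        for c in sorted(cv2.findContours(m,cv2.RETR_EXTERNAL,cv2.CHAIN_APPROX_NONE)[0],key=cv2.contourArea)[::-1][:5]:
            if cv2.contourArea(c)>3: print('  ',nm,cv2.contourArea(c),cv2.boundingRect(c))
E
```

```text
time_s: 12.9
tool_pos: [0.5002, -0.2941, 0.1915]
ee_rot: [0.515, 3.094, -0.004]
ft_force: [0.6, -0.5, -2.0]
width: 0.0248
finger_force: 30.8
[ 0.5002 -0.2941  0.1915] 71.0941622994035 [ 0.0041 -0.0033 -1.    ] 0.024814855400131 30.769760012626648
side clip [([325.0, 278.0], 0.71), ([298.0, 161.0], 0.17)] [327. 270.]
side clip_tip_a [([328.0, 282.0], 0.75)] [327. 270.]
   blue 10772.5 (0, 0, 96, 176)
   blue 524.5 (215, 34, 31, 36)
   blue 91.5 (322, 271, 9, 14)
scene clip [([239.0, 150.0], 0.59)] [238. 147.]
scene clip_tip_a [([378.0, 209.0], 0.69), ([234.0, 144.0], 0.52), ([301.0, 170.0], 0.36)] [238. 147.]
   blue 3026.5 (0, 0, 65, 61)
   blue 1756.5 (607, 63, 33, 152)
   blue 1113.0 (573, 181, 48, 45)
   blue 438.5 (448, 23, 27, 29)
   blue 91.0 (232, 135, 14, 23)
   orange 16.0 (447, 205, 9, 8)
   orange 9.0 (240, 156, 8, 5)
wrist clip [([317.0, 235.0], 0.67), ([319.0, 140.0], 0.64)] [318. 244.]
wrist clip_tip_a [([336.0, 238.0], 0.92), ([299.0, 232.0], 0.65)] [318. 244.]
   blue 6.5 (324, 248, 5, 7)
   blue 6.0 (336, 298, 9, 2)
```

```bash
python3 -m pendant '[{"tx":0.008,"ty":0.025,"tz":-0.01,"ax":0,"ay":0,"az":0,"claw":-1},{"tx":0.022,"ty":0.066,"tz":-0.01,"ax":0,"ay":0,"az":-0.15,"claw":-1},{"tx":0.037,"ty":0.111,"tz":-0.01,"ax":0,"ay":0,"az":-0.35,"claw":-1},{"tx":0.052,"ty":0.156,"tz":-0.01,"ax":0,"ay":0,"az":-0.55,"claw":-1},{"tx":0.067,"ty":0.2,"tz":-0.01,"ax":0,"ay":0,"az":-0.75,"claw":-1},{"tx":0.082,"ty":0.245,"tz":-0.01,"ax":0,"ay":0,"az":-0.9,"claw":-1},{"tx":0.095,"ty":0.285,"tz":-0.01,"ax":0,"ay":0,"az":-1,"claw":-1},{"tx":0.105,"ty":0.31,"tz":-0.01,"ax":0,"ay":0,"az":-1,"claw":-1}]' 30
python3 - <<'E'
from h import *
o=readout.get_obs();M=R.from_rotvec(o['ee_rot']).as_matrix();a=np.degrees(np.arctan2(M[1,1],M[0,1]));print(o['tool_pos'],a,'az',-np.radians(107.75-a)/.5,M.T@(np.array([.504,.2214,.2])-o['tool_pos']))
E
```

```text
time_s: 14.15
tool_pos: [0.5, 0.0363, 0.1975]
ee_rot: [0.271, -3.129, -0.001]
ft_force: [-0.0, 0.3, -1.3]
width: 0.0253
finger_force: 30.8
[0.49998152 0.03629746 0.19751138] 99.9123475036577 az -0.27358568337665196 [-0.03582125  0.18164902 -0.00240119]
```

```bash
python3 -m pendant '[{"tx":-0.005,"ty":0.025,"tz":-0.002,"ax":0,"ay":0,"az":-0.05,"claw":-1},{"tx":-0.014,"ty":0.07,"tz":-0.002,"ax":0,"ay":0,"az":-0.15,"claw":-1},{"tx":-0.023,"ty":0.115,"tz":-0.002,"ax":0,"ay":0,"az":-0.25,"claw":-1},{"tx":-0.031,"ty":0.155,"tz":-0.002,"ax":0,"ay":0,"az":-0.274,"claw":-1},{"tx":-0.035,"ty":0.175,"tz":-0.002,"ax":0,"ay":0,"az":-0.274,"claw":-1},{"tx":-0.036,"ty":0.1815,"tz":-0.002,"ax":0,"ay":0,"az":-0.274,"claw":-1},{"tx":-0.036,"ty":0.1815,"tz":-0.002,"ax":0,"ay":0,"az":-0.274,"claw":-1}]' 30
python3 - <<'E'
from h import *
o=readout.get_obs();M=R.from_rotvec(o['ee_rot']).as_matrix();a=np.degrees(np.arctan2(M[1,1],M[0,1]));print(o['tool_pos'],a,M[:,2].round(4),o['width'])
p=cam('wrist');A=p['pixels'].astype(int);B=cv2.imread('raw3_wrist.png')[:,:,::-1].astype(int)
for t in('clip_tip_a','clip','template'): print(t,[(np.round(d['xy']).tolist(),round(d['confidence'],2)) for d in models.spot_in(p,t)[:3]])
h1=cv2.cvtColor(p['pixels'],cv2.COLOR_RGB2HSV)
S=(abs(A-B).max(2)<30)
for r in range(196,300,4): print(r,''.join('#' if S[r:r+4,c:c+2].mean()>.6 else '.' for c in range(264,376,2)))
print('hue map (B blue,o orange,y pale)')
for r in range(150,300,4):
    s=''
    for c in range(264,376,2):
        h,sa,v=h1[r+1,c]
        s+='B' if 95<=h<=130 and sa>90 else 'o' if h<16 and sa>185 else 'k' if v<60 else 'y' if 20<h<40 else 'w' if sa<50 else '.'
    print(r,s)
# predictions
T=lambda v: px(p,o['tool_pos']+M@np.array(v))
for dz in(.06,.066,.072): print(dz,[T([x,y,dz]).round(1).tolist() for x in(.011,-.011) for y in(.0175,-.0175)])
print('card top ends',[px(p,[.5036+s*.025*np.cos(.3098),.2214+s*.025*np.sin(.3098),.083]).round(1).tolist() for s in(1,-1)])
E
```

```text
time_s: 14.85
tool_pos: [0.5051, 0.2188, 0.1994]
ee_rot: [0.481, -3.104, 0.0]
ft_force: [-0.8, -0.5, -0.9]
width: 0.0249
finger_force: 30.7
[0.50505366 0.21881243 0.19935746] 107.62899862500949 [-7.e-04 -3.e-04 -1.e+00] 0.02494173381664316
clip_tip_a [([294.0, 234.0], 0.97), ([337.0, 241.0], 0.83)]
clip [([316.0, 237.0], 0.57)]
template [([319.0, 175.0], 0.83), ([130.0, 11.0], 0.66), ([395.0, 34.0], 0.64)]
196 ####.........#.........................###.............#
200 ####....########......................#######...........
204 ####....########.....................########.........##
208 ####....##########.....########....##########.........##
212 ####.....###########...########..############.........##
216 #####....######################.#############.........##
220 #####.....##################################..........##
224 #####......#################################..........##
228 #####.......################################..........##
232 #####.......###############################...........##
236 ############.#############################.........#####
240 ###############
[... 2805 characters left out ...]
..............
274 ......wwww....BBBBB...............w..BBBB.....wwww......
278 ........ww....BBBBB..................BBBB.....w.........
282 ..............BBBBB..................BBBB...............
286 ..............BBBBB..................BBBB...............
290 ..............BBBBBB.................BBBB...............
294 ..............BBBBBB................BBBBB...............
298 ..............BBBBB..................BBB................
0.06 [[345.5, 205.3], [293.9, 205.3], [344.7, 235.4], [294.6, 235.4]]
0.066 [[344.7, 202.8], [294.5, 202.8], [344.0, 232.1], [295.2, 232.1]]
0.072 [[344.0, 200.3], [295.2, 200.3], [343.3, 228.9], [295.8, 229.0]]
card top ends [[322.6, 224.4], [322.7, 169.0]]
```

```bash
python3 - <<'E'
from h import *
ps=[]
for _ in range(5):
    p=cam('wrist');o=readout.get_obs();ps.append(o['tool_pos'])
print(np.round(ps,4).tolist())
print('pred',[px(p,[.5036+s*.025*np.cos(.3098),.2214+s*.025*np.sin(.3098),.083]).round(1).tolist() for s in(1,-1)])
print('foot',[px(p,np.r_[np.array([.5036,.2214])+R.from_euler('z',17.75,degrees=True).apply([sx*.035,sy*.024,0])[:2],.022]).round(1).tolist() for sx,sy in((1,1),(1,-1),(-1,-1),(-1,1))])
g=cv2.cvtColor(p['pixels'],cv2.COLOR_RGB2GRAY)
print('cols',list(range(304,342,2)))
for r in range(130,208,6): print(r,g[r,304:342:2].tolist())
print('foot row160', g[160,280:366:2].tolist())
E
```

```text
[[0.5055, 0.2176, 0.1998], [0.5054, 0.2177, 0.1999], [0.5054, 0.2179, 0.1999], [0.5054, 0.218, 0.1999], [0.5054, 0.2182, 0.1999]]
pred [[323.6, 224.0], [323.7, 168.6]]
foot [[344.5, 212.5], [300.7, 212.6], [299.4, 148.4], [345.9, 148.2]]
cols [304, 306, 308, 310, 312, 314, 316, 318, 320, 322, 324, 326, 328, 330, 332, 334, 336, 338, 340]
130 [118, 118, 123, 125, 125, 129, 134, 134, 135, 134, 133, 135, 133, 133, 133, 134, 133, 132, 132]
136 [119, 119, 122, 125, 125, 130, 133, 136, 136, 134, 134, 135, 134, 133, 133, 134, 134, 132, 132]
142 [118, 120, 123, 125, 125, 130, 134, 135, 135, 134, 134, 135, 134, 133, 133, 135, 133, 134, 133]
148 [64, 65, 64, 64, 65, 64, 63, 64, 64, 64, 64, 64, 64, 65, 65, 67, 66, 66, 67]
154 [76, 77, 77, 76, 78, 74, 68, 93, 102, 102, 107, 103, 68, 70, 71, 72, 70, 70, 71]
160 [76, 78, 78, 77, 77, 73, 69, 113, 146, 145, 146, 135, 68, 71, 71, 72, 72, 72, 72]
166 [76, 83, 102, 105, 100, 82, 70, 79, 92, 91, 91, 91, 69, 70, 72, 73, 72, 71, 71]
172 [97, 96, 96, 98, 97, 95, 98, 108, 150, 149, 153, 152, 97, 100, 100, 100, 99, 97, 97]
178 [96, 95, 96, 96, 95, 94, 98, 109, 149, 149, 152, 150, 96, 99, 99, 100, 99, 96, 95]
184 [96, 95, 95, 95, 94, 95, 96, 100, 138, 151, 153, 150, 97, 99, 98, 100, 98, 95, 95]
190 [95, 94, 95, 95, 94, 93, 96, 97, 120, 113, 211, 208, 93, 99, 99, 99, 97, 95, 96]
196 [95, 94, 94, 94, 94, 94, 95, 139, 209, 208, 209, 206, 92, 98, 99, 100, 96, 95, 102]
202 [94, 94, 94, 94, 93, 93, 94, 138, 208, 206, 207, 204, 91, 98, 98, 99, 94, 112, 100]
foot row160 [224, 222, 222, 223, 224, 225, 214, 155, 158, 115, 70, 77, 76, 78, 78, 77, 77, 73, 69, 113, 146, 145, 146, 135, 68, 71, 71, 72, 72, 72, 72, 69, 101, 154, 217, 229, 230, 231, 231, 231, 230, 227, 226]
```

```bash
python3 -m pendant '[{"tx":-0.001,"ty":0.0038,"tz":0.01,"ax":0,"ay":0,"az":0,"claw":-1},{"tx":-0.001,"ty":0.0038,"tz":0.03,"ax":0,"ay":0,"az":0,"claw":-1},{"tx":-0.001,"ty":0.0038,"tz":0.04,"ax":0,"ay":0,"az":0,"claw":-1},{"tx":-0.001,"ty":0.0038,"tz":0.04,"ax":0,"ay":0,"az":0,"claw":-1},{"tx":-0.001,"ty":0.0038,"tz":0.04,"ax":0,"ay":0,"az":0,"claw":-1}]' 30
cat > m.py <<'E'
from h import *
p=cam('wrist');o=readout.get_obs();M=R.from_rotvec(o['ee_rot']).as_matrix();print(o['tool_pos'].round(4),np.degrees(np.arctan2(M[1,1],M[0,1])),M[:,2].round(4),o['width'],o['ft_force'].round(1))
print('pred card',[px(p,[.5036+s*.025*np.cos(.3098),.2214+s*.025*np.sin(.3098),.083]).round(1).tolist() for s in(1,-1)])
g=cv2.cvtColor(p['pixels'],cv2.COLOR_RGB2GRAY)
print('cols',list(range(276,364,2)))
for r in range(100,232,6): print(r,g[r,276:364:2].tolist())
for n in('side','scene'):
    q=cam(n);print(n,[(t,[(np.round(d['xy'],1).tolist(),round(d['confidence'],2)) for d in models.spot_in(q,t)[:3]]) for t in('clip','clip_tip_a','card_top')],'edge',px(q,[.5036,.2214,.083]).round(1))
E
python3 m.py
```

```text
time_s: 15.8
tool_pos: [0.5053, 0.2226, 0.1601]
ee_rot: [-0.48, 3.104, 0.0]
ft_force: [-0.3, -0.1, -0.2]
width: 0.0253
finger_force: 30.8
[0.5054 0.2226 0.1604] 107.57128755299495 [ 1.e-03  2.e-04 -1.e+00] 0.02519286590726331 [ 0.3  0.6 -0. ]
pred card [[318.7, 241.1], [318.6, 177.0]]
cols [276, 278, 280, 282, 284, 286, 288, 290, 292, 294, 296, 298, 300, 302, 304, 306, 308, 310, 312, 314, 316, 318, 320, 322, 324, 326, 328, 330, 332, 334, 336, 338, 340, 342, 344, 346, 348, 350, 352, 354, 356, 358, 360, 362]
100 [92, 93, 94, 92, 93, 94, 95, 96, 96, 95, 96, 95, 95, 95, 94, 94, 93, 92, 92, 92, 92, 93, 94, 93, 94, 94, 93, 93, 93, 94, 93, 94, 94, 94, 94, 95, 96, 97, 97, 97, 116, 119, 119, 118]
106 [126, 91, 92, 92, 92, 91, 93, 93, 93, 93, 94, 94, 93, 94, 93, 94, 96, 95, 95, 95, 96, 94, 94, 95, 93, 93, 92, 94, 94, 94, 94, 94, 95, 94, 96, 95, 96, 95, 95, 96, 102, 116, 116, 117]
112 [93, 94, 94, 93, 93, 91, 91, 91, 91, 90, 90, 90, 90, 91, 91, 92, 92, 93, 93, 93, 93, 93, 92, 94, 94, 95, 96, 95, 96, 96, 96, 95, 95, 95, 93, 94, 95, 95, 96, 96, 104, 118, 118, 139]
118 [114, 115, 115, 115, 116, 11
[... 3692 characters left out ...]
 74, 75, 75, 75, 92, 115, 213, 231, 218, 223, 227]
226 [208, 213, 129, 94, 86, 82, 73, 73, 73, 70, 71, 72, 70, 70, 69, 82, 81, 80, 121, 124, 128, 128, 124, 119, 76, 82, 82, 69, 71, 72, 73, 73, 72, 75, 75, 75, 87, 97, 114, 226, 231, 232, 229, 229]
side [('clip', [([288.1, 139.6], 0.49)]), ('clip_tip_a', [([293.3, 144.6], 0.44)]), ('card_top', [([243.2, 166.1], 0.76), ([291.8, 159.8], 0.7), ([263.8, 221.2], 0.56)])] edge [290.7 150.3]
scene [('clip', [([245.5, 180.6], 0.74), ([380.0, 187.8], 0.53)]), ('clip_tip_a', [([378.6, 207.3], 0.69), ([372.8, 190.3], 0.58), ([382.5, 187.6], 0.43)]), ('card_top', [([376.4, 208.3], 0.63), ([395.0, 183.2], 0.62), ([324.9, 175.3], 0.55)])] edge [378.6 195.7]
```

```bash
python3 -m pendant '[{"tx":0.0005,"ty":0.0005,"tz":0.01,"ax":0,"ay":0,"az":0,"claw":-1},{"tx":0.0005,"ty":0.0005,"tz":0.02,"ax":0,"ay":0,"az":0,"claw":-1},{"tx":0.0005,"ty":0.0005,"tz":0.027,"ax":0,"ay":0,"az":0,"claw":-1},{"tx":0.0005,"ty":0.0005,"tz":0.031,"ax":0,"ay":0,"az":0,"claw":-1},{"tx":0.0005,"ty":0.0005,"tz":0.031,"ax":0,"ay":0,"az":0,"claw":-1},{"tx":0.0005,"ty":0.0005,"tz":0.031,"ax":0,"ay":0,"az":0,"claw":-1},{"tx":0.0005,"ty":0.0005,"tz":0.031,"ax":0,"ay":0,"az":0,"claw":-1}]' 30
sed -i 's/range(100,232,6)/range(160,232,6)/' m.py; python3 m.py
```

```text
time_s: 16.95
tool_pos: [0.5047, 0.2229, 0.1291]
ee_rot: [-0.48, 3.104, 0.0]
ft_force: [0.5, -0.2, -1.5]
width: 0.0251
finger_force: 30.8
[0.5046 0.2229 0.1291] 107.57236059390246 [ 7.e-04  1.e-04 -1.e+00] 0.024823352198434893 [ 0.5 -0.5 -1.6]
pred card [[318.2, 261.0], [317.9, 188.2]]
cols [276, 278, 280, 282, 284, 286, 288, 290, 292, 294, 296, 298, 300, 302, 304, 306, 308, 310, 312, 314, 316, 318, 320, 322, 324, 326, 328, 330, 332, 334, 336, 338, 340, 342, 344, 346, 348, 350, 352, 354, 356, 358, 360, 362]
160 [125, 126, 126, 126, 127, 115, 64, 64, 66, 66, 66, 66, 65, 64, 64, 65, 65, 63, 77, 83, 82, 83, 85, 73, 65, 66, 66, 68, 66, 67, 67, 67, 67, 67, 67, 86, 102, 117, 131, 130, 131, 133, 133, 147]
166 [139, 123, 124, 125, 126, 117, 63, 65, 66, 67, 65, 67, 66, 64, 64, 65, 66, 67, 99, 97, 98, 98, 98, 90, 66, 67, 66, 68, 68, 68, 68, 68, 68, 67, 68, 99, 105, 118, 131, 131, 132, 133, 138, 155]
172 [155, 156, 157, 158, 159, 145, 78, 72, 75, 75, 76, 76, 76, 74, 75, 73, 64, 68, 117, 116, 115, 116, 116, 104, 71, 66, 76, 75, 73, 69, 68, 69, 69, 68, 67, 100, 108, 120, 130, 131, 133, 134, 143, 
[... 1497 characters left out ...]
28, 124, 117, 89, 71, 71, 72, 72, 73, 73, 74, 72, 74, 74, 75, 75, 85, 98, 212, 222, 222, 221, 221]
226 [212, 217, 128, 83, 85, 85, 72, 71, 72, 70, 71, 71, 70, 69, 69, 83, 81, 79, 120, 124, 130, 128, 124, 119, 75, 83, 84, 69, 70, 72, 73, 73, 72, 74, 74, 74, 87, 86, 97, 226, 222, 222, 221, 220]
side [('clip', [([287.8, 151.5], 0.46)]), ('clip_tip_a', [([291.8, 174.2], 0.42)]), ('card_top', [([267.7, 220.4], 0.94), ([242.3, 170.9], 0.71), ([289.5, 161.4], 0.58)])] edge [290.7 150.3]
scene [('clip', [([379.3, 193.0], 0.61)]), ('clip_tip_a', [([383.2, 193.1], 0.47), ([371.7, 196.0], 0.42)]), ('card_top', [([379.5, 207.3], 0.78), ([326.1, 180.0], 0.73), ([396.0, 183.7], 0.52)])] edge [378.6 195.7]
```

```bash
python3 -c "
from station import hand_in; print(hand_in())"
```

```text
the job is handed in; nothing more can be done
None
```

The template is seated flat and square in the jig's pocket and released. The blue clip is held open and upright over the middle of its top edge with about 23 mm of jaw below the edge and no contact force showing, and the job was handed in at about 17 s of the 72 s allowed. The final pose was checked by measurement, not by eye, because I had used all 10 picture views.

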